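# Set the browning wheel and start the toaster

## Robot

A 7-joint arm with a two-finger parallel gripper is mounted at the origin on the work surface. World frame = base frame: x ahead of the robot, y to its left, z up, the work surface at z = 0. Lengths are in mm, angles in rad, forces in N, time in s.
With the tool pointing down it reaches from about 425 to 800 mm from the base axis. Payload 8.3 kg.
Tool frame: the origin (TCP) lies on the centre line of the jaws, within the pads' length; the fingertips stand 17 mm ahead of it and the grasp point (between the pads) lies 2 mm behind it; z points along the fingers, y is the line along which they close (so a half turn about z gives the same grasp; the last joint's range is limited). The gripper opens to 85 mm and grips with 20 to 120 N. Pads are 22 mm wide; open, the fingers measure 114 mm over their backs; the gripper's body (76 mm by 85 mm) begins 54 mm behind the grasp point. The pads swing forward as they close: fully open they stand 13 mm farther back than shut.
Start: joints at [1.038, 0.383, 0.016, 1.37, -0.006, 1.388, -0.046], TCP at [282.974, -557.252, 248.279] pointing down, gripper open.
Joint ranges: [-2.95, 2.95], [-0.25, 2.06], [-1.52, 1.56], [0.18, 2.33], [-1.44, 4.58], [0.02, 2.06], [-3.01, 3.01]. Speed limits (rad/s): [2.39, 2.39, 3.01, 3.01, 3.14, 3.14, 3.14].

## Interface

Orientations are given as [roll, pitch, yaw] about the fixed x, y, z axes, in that order (R = Rz(yaw) Ry(pitch) Rx(roll)).
In Python, from station import ctrl gives the robot as it stands.
- The arm moves only by the tool apply_moves, never from a script. Its argument "steps" is a list of rows, each a list of 4 numbers: the shift along the tool's x, y, z in m, then the turn about the tool's z in degrees. A call has 1 to 5 rows; each row is the pose to reach, as a shift and turn from the pose commanded when the call began, along the tool's axes at that moment; what a row does not reach only later rows make up. A row lasts 1/10 s, in which the tool goes at most 50 mm and 8.59 degrees, less where a joint would pass 70% of its speed; a pose out of reach is approached as far as the arm can. A call with a gripper value outside its range is refused whole. "gripper" is the opening, from 0 (shut) to 1 (fully open), set as the call begins (left out, the last holds). The fingers move at their own pace and stop on an object; "force" is the grip in N (left out, the last holds). Time passes only in rows, so rows that repeat a pose let the fingers close. It gives the time, the measured TCP pose, the force, the opening and the grip force at its end, in the units of the state.
- ctrl.observe(): the state, without advancing time (a new reading comes with each control period).
- ctrl.get_image(name): name is "side" or "top" or "wrist"; returns the picture (400x640x3 uint8, red, green, blue); there is no depth.
- ctrl.calibration(name): a dict with "fx", "fy", "cx", "cy" (pixels), "distortion" ([k1, k2, p1, p2, k3] as OpenCV has them; the pictures are not rectified), "rvec" (rotation vector, rad) and "tvec" (3), from world to camera coordinates, as OpenCV has them. Camera axes: x right, y down, z forward; pixel columns grow to the right and rows downward; lengths in mm; the calibration is good to about 2 mm. A picture is of the moment at which its call begins: read the wrist's pose just before it. calibration takes no time and is no camera call; for the wrist camera it gives the pose at the moment of the call.
- ctrl.job_done(): hands the job in; it is judged then, once.
The state is a dict: "clock": time; "joints": joint angles; "joint_vel": joint speeds; "effort": joint torques, N m; "tool_pos": TCP position; "orientation": TCP orientation; "force": force on the tool from outside, world axes, zero at the start; "wrist_torque": the same for the moment, N m; "width": opening from 0.0 (shut) to 1.0 (fully open); "finger_force": force on a finger pad.
Only numpy, scipy, OpenCV 4.12 (cv2) and the standard library are available. Lean on these libraries where they do the work, as an engineer would, in place of code of your own. Each camera call takes 0.05 s, during which the arm holds its last target. There are 200 camera calls.

## Task

Get the toaster going: with a fingertip pressed on the ribbed wheel in its top, roll the wheel towards the bread until its white bar clicks in beside the third of the four dots, counted from the lever end. Then push the lever at the end of the toaster down until it stays down by itself. Nothing needs to be gripped or lifted; leave the things standing and lying around the toaster where they are.

Things in the scene. Friction and masses are not known exactly. Their poses are not given: they have to be found in the camera images.
- toaster: Cream two-slice toaster, 300 mm long (its x), 170 mm wide (its y), flat top 180 mm above the worktop, fixed in place. Two slices of bread stand in slots along its x in the half away from the lever, 25 mm above the top while the lever is up. Origin under its centre on the worktop, z up; -x points to the end with the lever (roughly towards the robot), +x to the bread.
- wheel_top (a point): Middle of the crest (highest line, unpressed) of the black ribbed browning wheel in the flat top between lever end and bread. Wheel 70 mm in diameter, 26 mm wide, axis along the toaster's y; only a segment stands out, 16 mm high at the crest. A ridge 5 mm high, 10 mm wide runs along each side, 3 mm away. Fixed to the toaster, axes as the toaster's.
- wheel_axle (a joint): How far the browning wheel is pressed down on its spring, in m, 0 to 0.006: it yields after about 2 N and sinks 1 mm for each further 1.5 N, to a stop at 6 mm (11 N). It turns just as easily pressed. A fingertip pressing on the crest with 6 to 11 N and moved along the toaster's x drags the crest with it.
- browning_wheel (a joint): Turn of the wheel in rad, growing as the crest moves towards the bread (toaster's +x), 35 mm of crest travel per rad. Detents at 0, 0.45, 0.90, 1.35: its white bar is then beside the first (smallest, nearest the lever), second, third, fourth (largest) black dot on the ridges. Let go between detents it springs to one of them. 1.5 N at the rim moves it. Starts in the first or second.
- lever_top (a point): Point to push, on top of the black lever, a bar 34 mm (toaster's x) by 46 mm (toaster's y), 14 mm thick, standing out of the lever end: its outer edge is 46 mm, this point 32 mm out from the end wall. The point is 176 mm above the worktop with the lever up, 144 mm with it down, and moves with the lever. Axes as the toaster's.
- toast_lever (a joint): How far the lever is pushed down, in m: 0 up, 0.032 fully down at its stop. It resists with up to about 10 N; let go before about 0.026 it may rise again, pushed to the stop it latches and stays down. The bread goes down with it.
- mug: Bystander: white china mug, 80 mm across and 92 mm tall, standing beside the toaster; origin under its centre
- jam_jar: Bystander: amber glass jam jar with a steel lid, 68 mm across and 88 mm tall, beside the toaster's lever end; origin under its centre
- salt: Bystander: clear salt shaker with a steel cap, 44 mm across and 85 mm tall, beside the toaster; origin under its centre
- plate: Bystander: white china plate, 180 mm across and 20 mm tall, lying on the worktop; origin under its centre
- spreader: Bystander: spatula with a wooden handle, 200 mm long, lying on the worktop; origin at the middle of its underside
- cartridge: Bystander: white sealant cartridge, 48 mm thick and 275 mm long with its nozzle, lying on the worktop; origin under it, near the middle of its length

How it is judged (in metres and radians):
On the way, in this order (a step that is already met when the one before it is completed fails the run):
1. the browning wheel has clicked in at the third dot (value of joint browning_wheel between 0.79 and 1.01 rad and velocity of joint browning_wheel between -0.1 and 0.1 rad/s and contact force between anything else and browning_wheel below 0.5 N), for 0.2 s.
2. the lever is pushed fully down (value of joint toast_lever above 0.029 m), for 0.2 s.
At the end, for the whole second after the job is handed in: The browning wheel rests in its third detent (joint 0.90, within 0.11 rad) and the lever stays down by itself (joint above 0.029 m), the wheel having been set, and let go, before the lever was pushed down; no bystander was lifted or shifted by more than 40 mm (value of joint browning_wheel between 0.79 and 1.01 rad and velocity of joint browning_wheel between -0.1 and 0.1 rad/s and value of joint toast_lever above 0.029 m); the robot touches nothing.
It fails at once if the mug, jam jar or salt shaker beside the toaster was lifted, carried or shifted by more than 40 mm (distance of any of mug, jam_jar, salt from where it was at the start of the episode above 0.04 m).
It fails at once if the plate, spatula or cartridge was lifted, carried or shifted by more than 40 mm (distance of any of plate, spreader, cartridge from where it was at the start of the episode above 0.04 m).
It also fails if it takes over 48 s, if anything falls off the work surface, if the arm or the gripper's body presses on something with over 40 N, if the wrist force passes 120 N, or if a joint passes its speed limit or range.

## Working session

There is one attempt and no reset: what is moved stays moved. The work goes in short steps, Python scripts to look and compute and a tool call to move; the robot and the scene stay as the last step left them, time stands still between calls to the robot, and variables do not carry over. Pictures are saved under pics/ and viewed, at most 10 in all, crops included, and the job is handed in when it is done.

Besides the shell and the picture viewer there is one more tool, called after "Call:" as name([rows], argument=value, ...), one row to a line, values as JSON. apply_moves: Moves the arm, as the interface text tells. Its arguments: {"type":"object","properties":{"steps":{"type":"array"},"gripper":{"type":"number"},"force":{"type":"number"}},"required":["steps"]}

```bash
mkdir -p pics; ls
python3 - <<'E'
from station import ctrl
import cv2
print(ctrl.observe())
for n in ("top","side"):
    cv2.imwrite(f"pics/{n}0.png",ctrl.get_image(n)[:,:,::-1])
    print(ctrl.calibration(n))
E
```

```text
pics
{'clock': 0.0, 'joints': array([ 1.03805518,  0.38425438,  0.01639193,  1.37116689, -0.00626746,
        1.38820004, -0.04651954]), 'joint_vel': array([-0.00192799,  0.00079676, -0.00072956,  0.00055656,  0.00049638,
       -0.0007104 ,  0.00032424]), 'effort': array([ 1.33692698e-03, -6.27602148e+01,  8.44995864e-01, -3.71819329e+01,
        1.66942819e-02,  1.42025761e-02,  2.35487448e-05]), 'tool_pos': array([ 282.7638579 , -556.84568732,  247.26311105]), 'orientation': array([-3.13961558e+00,  7.55893366e-05,  4.69874638e-01]), 'force': array([ 0.51453031,  0.56415482, -0.36769321]), 'wrist_torque': array([-0.03154993, -0.0122352 , -0.05058235]), 'finger_force': 0.0, 'width': 0.9984921118221849}
{'fx': 463.6063832833131, 'fy': 463.6063832833131, 'cx': 320.26406197898217, 'cy': 200.49120457221906, 'distortion': array([-0.12380323,  0.        ,  0.        ,  0.        ,  0.        ]), 'rvec': array([ 2.15161864, -2.16393297,  0.14692795]), 'tvec': array([  65.82530728,  539.74087763, 1183.9396085 ])}
{'fx': 419.74200054911813, 'fy': 419.74200054911813, 'cx': 317.30250393416856, 'cy': 198.95866476810596, 'distortion': array([0.02829499, 0.        , 0.        , 0.        , 0.        ]), 'rvec': array([ 0.89633938, -2.37420518,  1.19491877]), 'tvec': array([414.26276857, 290.2619425 , 806.76302986])}
```

View pics/top0.png

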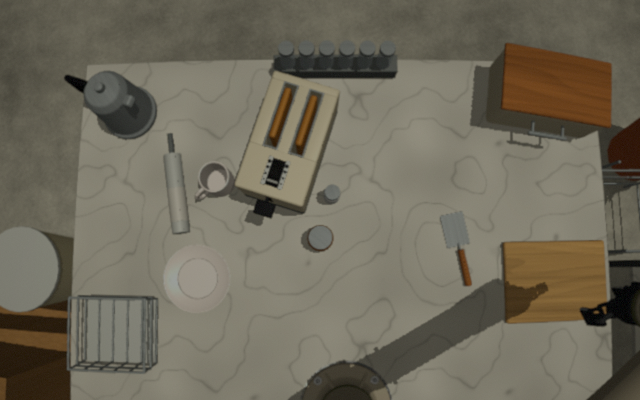

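View pics/side0.png

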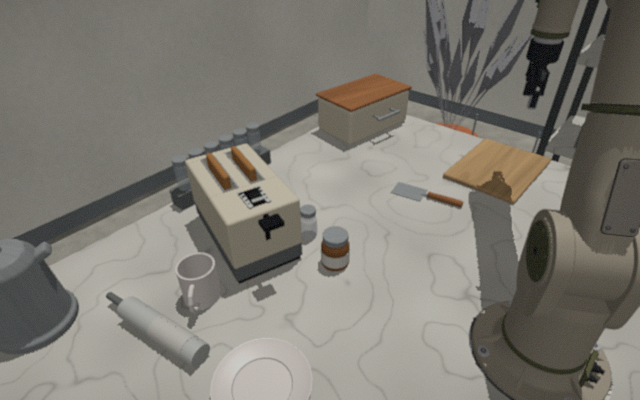

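The top view shows the toaster with its wheel near (275,172) and lever at (264,208), and the salt, jar and mug close by. The side view shows the lever at (270,222) and the wheel at (255,197). I'll zoom in and measure.

```bash
cat > h.py <<'E'
import numpy as np, cv2
from station import ctrl
def cal(n):
    c=ctrl.calibration(n); K=np.array([[c['fx'],0,c['cx']],[0,c['fy'],c['cy']],[0,0,1]])
    return K,np.array(c['distortion']),np.array(c['rvec'],float),np.array(c['tvec'],float)
def ray(n,uv,c=None):
    K,d,r,t=c or cal(n); R=cv2.Rodrigues(r)[0]
    p=cv2.undistortPoints(np.array(uv,float).reshape(-1,1,2),K,d).reshape(-1,2)
    return -R.T@t,np.c_[p,np.ones(len(p))]@R
def plane(n,uv,z,c=None):
    o,D=ray(n,uv,c); return o+D*((z-o[2])/D[:,2])[:,None]
def proj(n,P,c=None):
    K,d,r,t=c or cal(n); return cv2.projectPoints(np.array(P,float).reshape(-1,1,3),r,t,K,d)[0].reshape(-1,2)
E
python3 - <<'E'
from h import *
im=cv2.imread("pics/top0.png")
hsv=cv2.cvtColor(im,cv2.COLOR_BGR2HSV)
print(hsv[185,300],hsv[150,260],hsv[200,350],hsv[120,270])
cv2.imwrite("pics/c1.png",cv2.resize(im[65:225,225:355],None,fx=4.5,fy=3.7,interpolation=cv2.INTER_CUBIC)) if 0 else cv2.imwrite("pics/c1.png",cv2.resize(im[70:220,220:350],None,fx=4,fy=4,interpolation=cv2.INTER_CUBIC))
g=im.max(2)
m=(g<45).astype(np.uint8); n,l,s,c=cv2.connectedComponentsWithStats(m)
for i in range(1,n):
    if s[i,4]>15 and 230<c[i][0]<345 and 80<c[i][1]<225: print(s[i],c[i],plane("top",c[i],180).round(1))
E
```

```text
[ 23  55 153] [ 22  59 148] [ 25  34 137] [ 26  44 127]
[268 159  17  23 240] [276.     169.5125] [[594.7 166.7 180. ]]
[266 181  11   6  27] [271.11111111 183.66666667] [[561.3 177.9 180. ]]
[253 197  23  20 312] [264.375      206.89423077] [[507. 193. 180.]]
```

View pics/c1.png

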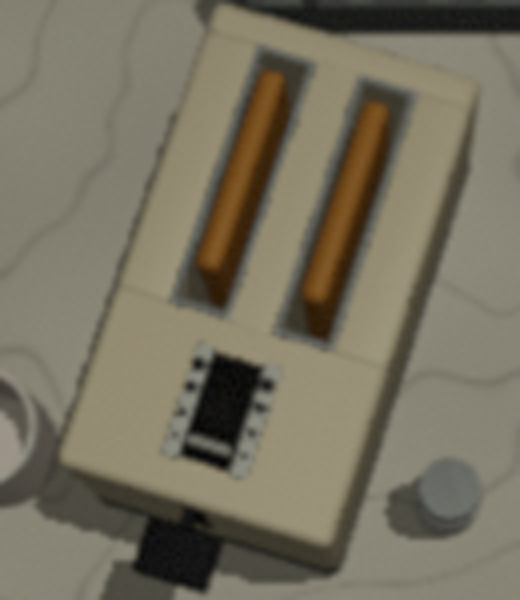

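The bar sits at the first (smallest) dot: crop (209,443), with the dot pairs running from (173,435)/(243,458) to (200,360)/(269,383). The wheel therefore has to turn 0.90 rad. Next I'll compute the wheel and lever positions.

Run:
```python
from h import *
cr=lambda p:(np.array(p,float)+.5)/4-.5+[220,70]
d=plane("top",cr([[173,435],[200,360],[243,458],[269,383]]),185)
print("dots",d.round(1),"centre",d.mean(0).round(1))
for a in (d[1]-d[0],d[3]-d[2],d[2]-d[0]): print(np.linalg.norm(a).round(1),np.degrees(np.arctan2(a[1],a[0])).round(1))
e=plane("top",cr([[62,455],[212,15],[330,545],[475,88]]),177)
print(e.round(1),e.mean(0).round(1))
for a in (e[1]-e[0],e[3]-e[2],e[2]-e[0]): print(np.linalg.norm(a).round(1),np.degrees(np.arctan2(a[1],a[0])).round(1))
l=plane("top",cr([[150,517],[222,540],[135,567],[208,590]]),176)
print("lever",l.round(1),l.mean(0).round(1))
# two-view check of lever & wheel
yaw=np.arctan2(*(d[1]-d[0]+d[3]-d[2])[1::-1]);ux=np.array([np.cos(yaw),np.sin(yaw),0])
print(np.degrees(yaw),(l.mean(0)-d.mean(0))@ux,(l.mean(0)-d.mean(0))@[-ux[1],ux[0],0])
im=cv2.imread("pics/side0.png")
im=cv2.resize(im[130:280,170:320],None,fx=4,fy=4,interpolation=cv2.INTER_CUBIC)
for P in list(d)+[d.mean(0)]+list(l)+list(e):
    q=(proj("side",P)[0]-[170,130]+.5)*4; cv2.circle(im,tuple(int(v) for v in q),2,(0,0,255),-1)
cv2.imwrite("pics/c2.png",im)
for n,uv,z in (("jar",[320,238],88),("salt",[332,192],85),("mug",[216,178],92)): print(n,plane("top",uv,z).round(0))
```

```text
dots [[573.  196.6 185. ]
 [617.3 181.4 185. ]
 [559.3 155.9 185. ]
 [603.4 141.  185. ]] centre [588.2 168.7 185. ]
46.9 -19.0
46.6 -18.6
43.0 -108.7
[[563.  262.6 177. ]
 [833.8 177.6 177. ]
 [509.3 105.9 177. ]
 [786.   18.5 177. ]] [673.  141.1 177. ]
283.8 -17.4
290.2 -17.5
165.7 -108.9
lever [[526.3 210.6 176. ]
 [512.6 168.5 176. ]
 [497.1 219.  176. ]
 [483.6 176.5 176. ]] [504.9 193.6 176. ]
-18.810854814742374 -86.91968734612232 -3.2710017751380853
jar [[439.  64.  88.]]
salt [[555.  33.  85.]]
mug [[592. 327.  92.]]
```

View pics/c2.png

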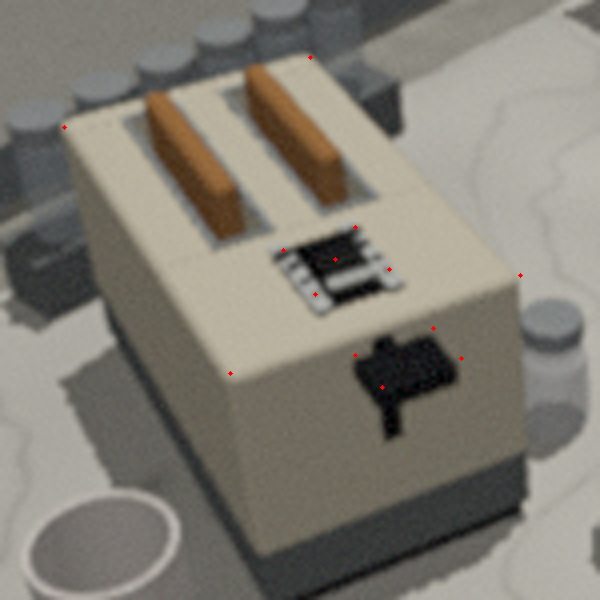

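The measured dots, toaster width and lever agree with the given sizes: 43 mm across the ridges, yaw about -18.6°, and the lever 87 mm from the wheel. I'll shut the gripper and approach above the wheel with tool x along toaster x.

```bash
cat >> h.py <<'E'
def delta(x,y,z,yaw=None):
    s=ctrl.observe(); a=s['orientation'][2]; d=np.array([x,y,z])-s['tool_pos']
    c,n=np.cos(a),np.sin(a)
    print("t",round(s['clock'],2),"pos",s['tool_pos'].round(1),"rpy",s['orientation'].round(3),"F",s['force'].round(1),"tool shift mm",np.round([c*d[0]+n*d[1],n*d[0]-c*d[1],-d[2]],1),"turn",None if yaw is None else round(np.degrees(a)-yaw,1))
E
python3 -c "
from h import *
delta(583,170,265,-18.5)"
```

```text
t 0.1 pos [ 282.8 -556.9  247.4] rpy [-3.14 -0.    0.47] F [-0.8  0.3 -0.4] tool shift mm [ 596.8 -512.2  -17.6] turn 45.4
```

Call:
apply_moves([
  [0.03,-0.026,-0.005,0],
  [0.066,-0.057,-0.01,0],
  [0.102,-0.088,-0.015,0],
  [0.138,-0.119,-0.018,0],
  [0.174,-0.15,-0.018,0],
], gripper=0)

```text
clock: 0.6
tool_pos: [370.6, -342.9, 266.5]
orientation: [3.141, -0.0, 0.47]
force: [2.0, 0.1, 1.0]
width: 0.149
finger_force: 0.0
```

Call:
apply_moves([
  [0.036,-0.031,0,0],
  [0.072,-0.062,0,0],
  [0.108,-0.093,0,0],
  [0.144,-0.124,0,0],
  [0.18,-0.155,0,0],
])

```text
clock: 1.1
tool_pos: [460.6, -123.1, 266.2]
orientation: [3.142, 0.0, 0.47]
force: [1.2, -0.3, -1.3]
width: -0.0
finger_force: 0.0
```

Call:
apply_moves([
  [0.036,-0.031,0,8],
  [0.072,-0.062,0,16],
  [0.108,-0.093,0,24],
  [0.144,-0.124,0,32],
  [0.18,-0.155,0,40],
])

```text
clock: 1.6
tool_pos: [542.8, 74.6, 266.1]
orientation: [3.141, 0.0, -0.178]
force: [0.7, -0.8, 1.1]
width: -0.004
finger_force: 0.0
```

```bash
python3 -c "
from h import *
delta(583,170,265,-18.5)"
```

```text
t 1.6 pos [542.8  74.6 266.1] rpy [ 3.141  0.    -0.178] F [ 0.7 -0.8  1.1] tool shift mm [  22.7 -101.     1.1] turn 8.3
```

Call:
apply_moves([
  [0.007,-0.04,0,3],
  [0.015,-0.08,0,5.4],
  [0.015,-0.08,0,5.4],
  [0.015,-0.08,0,5.4],
  [0.015,-0.08,0,5.4],
])

```text
clock: 2.1
tool_pos: [571.0, 148.2, 266.0]
orientation: [3.14, 0.0, -0.268]
force: [-0.5, -0.6, -0.0]
width: -0.0
finger_force: 0.0
```

```bash
python3 -c "
from h import *
delta(588,169,225,-18.5)
c=cal('wrist'); im=ctrl.get_image('wrist')[:,:,::-1].copy()
delta(588,169,225,-18.5)
cv2.imwrite('pics/w1.png',im)
print(proj('wrist',[[588,169,185],[505,193,176]],c), ray('wrist',[[320,200]],c)[0])
"
```

```text
t 2.1 pos [571.  148.2 266. ] rpy [ 3.14   0.    -0.268] F [-0.5 -0.6 -0. ] tool shift mm [ 10.9 -24.5  41. ] turn 3.2
t 2.15 pos [571.1 147.8 266.2] rpy [ 3.141 -0.    -0.269] F [0.4 0.3 0.5] tool shift mm [ 10.7 -24.9  41.2] turn 3.1
[[284.48467313 202.71749705]
 [287.44882482 292.84937414]] [638.74010197 130.15083251 390.74176417]
```

View pics/w1.png

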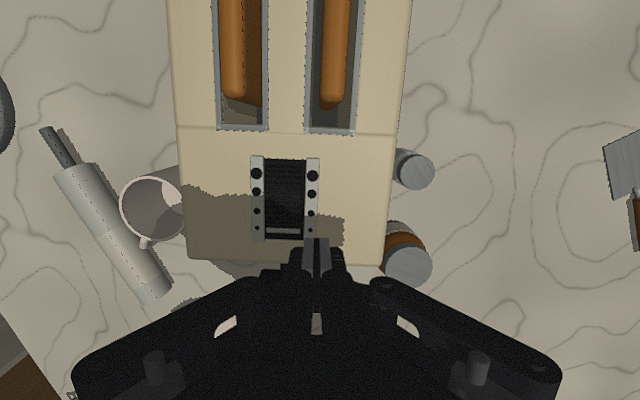

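The wrist view shows the dots at (256,174)…(257,228) on the left and (313,175)…(311,229) on the right, centre about (284.5,202). That matches the prediction of (284.5,202.7). The bar at row 231 is beside the first dot.

```bash
python3 -c "
from h import *
d=plane('wrist',[[256.3,174],[257,228],[312.8,175],[311,229]],185)
print(d.round(1),d.mean(0).round(1))
for a in (d[0]-d[1],d[2]-d[3],d[3]-d[1],d[2]-d[0]): print(np.linalg.norm(a).round(1),np.degrees(np.arctan2(a[1],a[0])).round(1))
e=plane('wrist',[[188,258],[167,10],[388,265],[411,10]],177)
for a in (e[1]-e[0],e[3]-e[2],e[2]-e[0]): print(np.linalg.norm(a).round(1),np.degrees(np.arctan2(a[1],a[0])).round(1))
m=d.mean(0); u=np.array([np.cos(np.radians(-18)),np.sin(np.radians(-18)),0])
t=m-8*u; print(t); delta(t[0],t[1],235,-18)
"
```

```text
[[615.2 182.5 185. ]
 [573.9 196.  185. ]
 [603.1 141.7 185. ]
 [561.7 154.8 185. ]] [588.5 168.7 185. ]
43.4 -18.1
43.5 -17.5
43.0 -106.6
42.5 -106.5
186.6 -17.9
192.5 -16.2
172.2 -107.6
[580.86376168 171.1974163  185.        ]
t 2.15 pos [571.1 147.8 266.2] rpy [ 3.141 -0.    -0.269] F [0.4 0.3 0.5] tool shift mm [  3.2 -25.1  31.2] turn 2.6
```

Call:
apply_moves([
  [0.003,-0.025,0.02,2.2],
  [0.003,-0.025,0.03,2.2],
  [0.003,-0.025,0.03,2.2],
  [0.003,-0.025,0.03,2.2],
  [0.003,-0.025,0.03,2.2],
])

```text
clock: 2.65
tool_pos: [580.9, 171.8, 237.4]
orientation: [-3.141, -0.001, -0.306]
force: [-0.5, 0.5, 0.2]
width: -0.002
finger_force: 0.0
```

```bash
python3 -c "
from h import *
delta(580.9,171.2,216,-17.5)"
```

```text
t 2.65 pos [580.9 171.8 237.4] rpy [-3.141e+00 -1.000e-03 -3.060e-01] F [-0.5  0.5  0.2] tool shift mm [ 0.2  0.6 21.4] turn -0.0
```

Call:
apply_moves([
  [0,0,0.01,0],
  [0,0,0.016,0],
  [0,0,0.02,0],
  [0,0,0.022,0],
  [0,0,0.022,0],
])

```text
clock: 3.15
tool_pos: [580.3, 172.9, 213.9]
orientation: [3.141, 0.001, -0.305]
force: [0.4, -0.9, 0.3]
width: -0.001
finger_force: 0.0
```

Call:
apply_moves([
  [0,0,0.001,0],
  [0,0,0.002,0],
  [0,0,0.003,0],
  [0,0,0.003,0],
  [0,0,0.003,0],
])

```text
clock: 3.65
tool_pos: [580.8, 173.1, 211.9]
orientation: [-3.141, -0.001, -0.305]
force: [0.7, -0.4, 3.8]
width: -0.005
finger_force: 1.8
```

Call:
apply_moves([
  [0,0,0.001,0],
  [0,0,0.002,0],
  [0,0,0.003,0],
  [0,0,0.0035,0],
  [0,0,0.0035,0],
])

```text
clock: 4.15
tool_pos: [580.9, 173.1, 208.8]
orientation: [-3.141, -0.001, -0.305]
force: [-0.8, -1.0, 8.0]
width: 0.002
finger_force: 4.1
```

Call:
apply_moves([
  [0.002,0,0,0],
  [0.004,0,0,0],
  [0.006,0,0,0],
  [0.008,0,0,0],
  [0.009,0,0,0],
])

```text
clock: 4.65
tool_pos: [589.8, 170.2, 208.9]
orientation: [-3.141, -0.002, -0.305]
force: [0.1, -0.4, 8.9]
width: 0.003
finger_force: 4.0
```

Call:
apply_moves([
  [0.002,0,0,0],
  [0.004,0,0,0],
  [0.006,0,0,0],
  [0.0075,0,0,0],
  [0.0075,0,0,0],
])

```text
clock: 5.15
tool_pos: [596.9, 168.0, 208.9]
orientation: [-3.141, -0.002, -0.305]
force: [0.5, -1.1, 7.9]
width: 0.001
finger_force: 4.0
```

Call:
apply_moves([
  [0,0,-0.004,0],
  [0,0,-0.01,0],
  [0,0,-0.02,0],
  [0,0,-0.03,0],
  [-0.001,0,-0.03,0],
])

```text
clock: 5.65
tool_pos: [596.0, 168.6, 239.8]
orientation: [-3.14, -0.002, -0.305]
force: [1.1, 0.4, -0.3]
width: 0.004
finger_force: 0.0
```

```bash
python3 -c "
from h import *
im=ctrl.get_image('wrist')[:,:,::-1].copy()
delta(580.9,171.2,216,-17.5)
c=proj('wrist',[588.5,168.7,185])[0].astype(int);print(c)
cv2.imwrite('pics/w2.png',cv2.resize(im[c[1]-60:c[1]+60,c[0]-70:c[0]+70],None,fx=4,fy=4))
"
```

```text
t 5.7 pos [595.5 168.6 238.9] rpy [-3.141e+00 -1.000e-03 -3.050e-01] F [-1.1  0.8 -0.7] tool shift mm [-14.7   1.9  22.9] turn 0.0
[319 237]
```

View pics/w2.png

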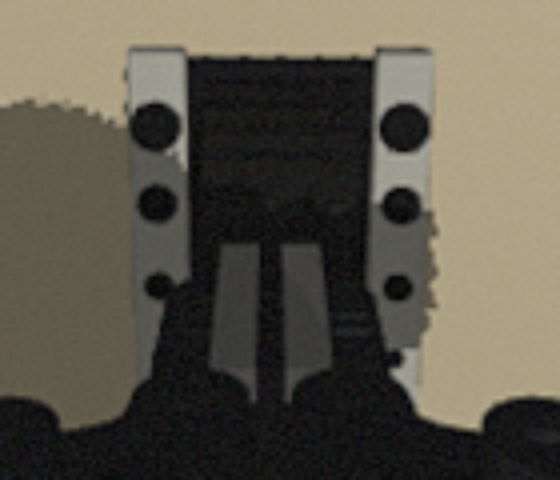

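The crop shows no bar beside the third dot (400,205) or the fourth (403,128). The fingers hide the first and second, so I'll back off to see them.

Call:
apply_moves([
  [-0.015,0,-0.01,0],
  [-0.025,0,-0.025,0],
  [-0.025,0,-0.03,0],
  [-0.025,0,-0.03,0],
])

```text
clock: 6.1
tool_pos: [572.0, 176.0, 269.5]
orientation: [-3.14, -0.003, -0.305]
force: [0.2, -0.1, -1.0]
width: -0.001
finger_force: 0.0
```

```bash
python3 -c "
from h import *
im=ctrl.get_image('wrist')[:,:,::-1].copy()
delta(580.9,172,236,-17.5)
c=proj('wrist',[588.5,168.7,185])[0].astype(int);print(c)
cv2.imwrite('pics/w3.png',cv2.resize(im[c[1]-60:c[1]+60,c[0]-70:c[0]+70],None,fx=4,fy=4))
"
```

```text
t 6.15 pos [572.  175.6 268.5] rpy [-3.141e+00 -1.000e-03 -3.050e-01] F [-0.5 -0.   0.2] tool shift mm [ 9.6  0.8 32.5] turn 0.0
[318 193]
```

View pics/w3.png

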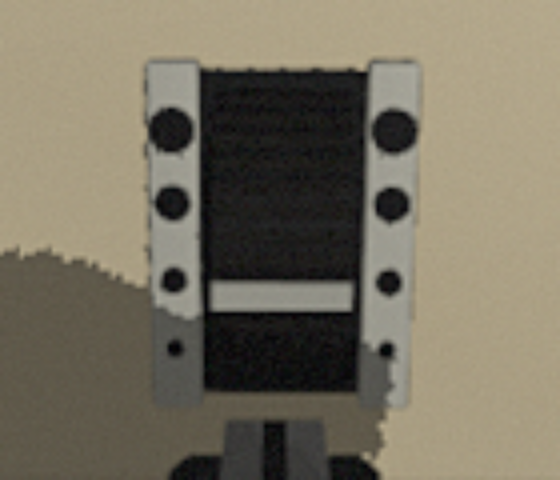

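The bar (row 296) is now beside the second dot (row 282, with the wheel's parallax), so one stroke gives one click. I'll repeat it.

Call:
apply_moves([
  [0.005,0.001,0.02,0],
  [0.0095,0.001,0.04,0],
  [0.0095,0.001,0.05,0],
  [0.0095,0.001,0.053,0],
  [0.0095,0.001,0.053,0],
])

```text
clock: 6.65
tool_pos: [580.1, 172.0, 214.7]
orientation: [3.141, 0.001, -0.305]
force: [0.5, -0.2, 0.3]
width: -0.002
finger_force: 0.0
```

Call:
apply_moves([
  [0,0,0.0015,0],
  [0,0,0.003,0],
  [0,0,0.0045,0],
  [0,0,0.0045,0],
  [0,0,0.0045,0],
])

```text
clock: 7.15
tool_pos: [580.5, 172.4, 211.2]
orientation: [-3.141, -0.001, -0.305]
force: [0.3, 0.5, 5.1]
width: -0.004
finger_force: 2.3
```

Call:
apply_moves([
  [0,0,0.001,0],
  [0,0,0.002,0],
  [0,0,0.0025,0],
  [0,0,0.0025,0],
  [0,0,0.0025,0],
])

```text
clock: 7.65
tool_pos: [580.7, 172.4, 209.0]
orientation: [-3.14, -0.002, -0.305]
force: [-0.6, 0.8, 7.9]
width: 0.0
finger_force: 3.9
```

Call:
apply_moves([
  [0.002,0,0,0],
  [0.004,0,0,0],
  [0.006,0,0,0],
  [0.008,0,0,0],
  [0.009,0,0,0],
])

```text
clock: 8.15
tool_pos: [589.5, 169.5, 209.1]
orientation: [-3.14, -0.002, -0.305]
force: [0.6, 1.0, 7.3]
width: -0.0
finger_force: 3.9
```

Call:
apply_moves([
  [0.002,0,0,0],
  [0.004,0,0,0],
  [0.006,0,0,0],
  [0.0075,0,0,0],
  [0.0075,0,0,0],
])

```text
clock: 8.65
tool_pos: [596.6, 167.2, 209.0]
orientation: [-3.14, -0.002, -0.305]
force: [-0.5, 0.7, 7.3]
width: -0.006
finger_force: 3.9
```

Call:
apply_moves([
  [0,0,-0.004,0],
  [0,0,-0.01,0],
  [0,0,-0.02,0],
  [0,0,-0.03,0],
  [-0.001,0,-0.03,0],
])

```text
clock: 9.15
tool_pos: [595.7, 167.5, 239.8]
orientation: [-3.14, -0.002, -0.305]
force: [0.1, -0.2, 1.0]
width: 0.004
finger_force: 0.0
```

Call:
apply_moves([
  [-0.015,0,-0.01,0],
  [-0.025,0,-0.025,0],
  [-0.025,0,-0.03,0],
  [-0.025,0,-0.03,0],
])

```text
clock: 9.55
tool_pos: [571.7, 175.1, 269.5]
orientation: [-3.14, -0.003, -0.305]
force: [-0.7, -0.6, 0.2]
width: -0.003
finger_force: 0.0
```

```bash
python3 -c "
from h import *
im=ctrl.get_image('wrist')[:,:,::-1].copy()
delta(505.5,194,210,-17.5)
c=proj('wrist',[588.5,168.7,185])[0].astype(int);print(c)
cv2.imwrite('pics/w4.png',cv2.resize(im[c[1]-60:c[1]+60,c[0]-70:c[0]+70],None,fx=4,fy=4))
"
```

```text
t 9.6 pos [571.7 174.7 268.5] rpy [-3.141e+00 -1.000e-03 -3.050e-01] F [ 0.4 -0.8 -0.1] tool shift mm [-68.9   1.4  58.5] turn 0.0
[317 193]
```

View pics/w4.png

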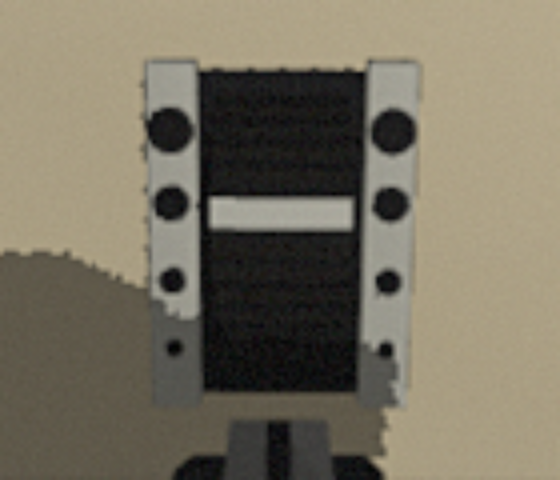

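The bar (row 213) is beside the third dot (row 203, same parallax), and the wheel is clear of the fingers. Next is the lever, point about (502,194.5).

Call:
apply_moves([
  [-0.036,0.001,0,0],
  [-0.072,0.002,0,0],
  [-0.072,0.002,0.02,0],
  [-0.072,0.002,0.04,0],
  [-0.072,0.002,0.06,0],
])

```text
clock: 10.1
tool_pos: [502.0, 194.0, 206.8]
orientation: [3.141, -0.0, -0.305]
force: [-0.6, -0.9, 0.5]
width: -0.001
finger_force: 0.0
```

Call:
apply_moves([
  [0,0,0.003,0],
  [0,0,0.006,0],
  [0,0,0.009,0],
  [0,0,0.012,0],
  [0,0,0.014,0],
])

```text
clock: 10.6
tool_pos: [502.2, 194.6, 194.2]
orientation: [-3.141, -0.001, -0.305]
force: [-0.2, 0.6, 0.0]
width: 0.006
finger_force: 0.0
```

Call:
apply_moves([
  [0,0,0.004,0],
  [0,0,0.008,0],
  [0,0,0.012,0],
  [0,0,0.016,0],
  [0,0,0.02,0],
])

```text
clock: 11.1
tool_pos: [502.2, 194.8, 175.0]
orientation: [-3.141, -0.002, -0.305]
force: [-2.2, -0.9, 7.0]
width: 0.001
finger_force: 3.6
```

Call:
apply_moves([
  [0,0,0.004,0],
  [0,0,0.008,0],
  [0,0,0.011,0],
  [0,0,0.013,0],
  [0,0,0.014,0],
])

```text
clock: 11.6
tool_pos: [501.7, 194.6, 160.8]
orientation: [3.141, -0.0, -0.305]
force: [-7.5, -3.4, 17.1]
width: -0.001
finger_force: 8.7
```

Call:
apply_moves([
  [0,0,0.001,0],
  [0,0,0.002,0],
  [0,0,0.002,0],
  [0,0,0.002,0],
  [0,0,0.002,0],
])

```text
clock: 12.1
tool_pos: [501.7, 194.7, 160.6]
orientation: [3.141, -0.001, -0.305]
force: [-12.0, -5.4, 26.4]
width: 0.001
finger_force: 13.0
```

Call:
apply_moves([
  [0,0,-0.005,0],
  [0,0,-0.02,0],
  [0,0,-0.05,0],
  [0,0,-0.09,0],
  [0,0,-0.11,0],
])

```text
clock: 12.6
tool_pos: [502.6, 195.1, 271.0]
orientation: [-3.139, -0.003, -0.305]
force: [1.4, 0.8, -1.0]
width: 0.0
finger_force: 0.0
```

Call:
apply_moves([
  [0,0.03,0,0],
  [0,0.07,0,0],
  [0,0.11,0,0],
  [0,0.15,0,0],
  [0,0.18,0,0],
])

```text
clock: 13.1
tool_pos: [447.0, 20.3, 267.7]
orientation: [3.141, -0.0, -0.307]
force: [0.7, -0.1, -0.1]
width: -0.0
finger_force: 0.0
```

```bash
python3 -c "
from h import *
im=ctrl.get_image('top')[:,:,::-1]; s=ctrl.get_image('side')[:,:,::-1]
delta(505.5,194,210)
cv2.imwrite('pics/f.png',np.hstack([cv2.resize(i,None,fx=3,fy=3,interpolation=cv2.INTER_CUBIC) for i in (im[90:240,225:355],s[130:280,180:310])]))
"
```

```text
t 13.2 pos [447.   18.2 267.8] rpy [ 3.14  -0.    -0.312] F [-0.7  0.1  0. ] tool shift mm [   1.7 -185.3   57.8] turn None
```

View pics/f.png

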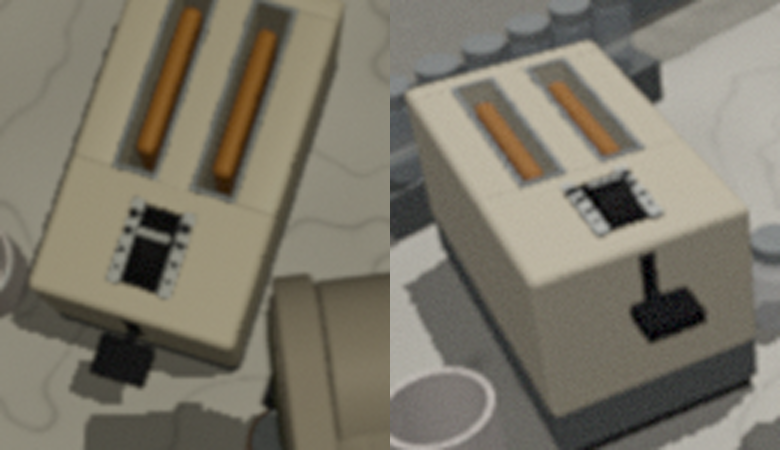

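The lever stays down (side crop 668,315), the bread is lowered and the bar is still at the third dot (top crop 152,236). The arm is clear of everything.

```bash
python3 -c "
from station import ctrl
print(ctrl.job_done())"
```

```text
the job is handed in; nothing more can be done
None
```

The browning wheel is clicked in at the third dot, the lever was pushed down afterwards and stays down by itself, and the job is handed in (no verdict was returned), at about 13 s on the robot's clock.

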